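# Close the refilled balm jar with its nested lids, then hold the outer lid up

## Robot

A 6-joint arm with a two-finger parallel gripper is mounted at the origin on the work surface. World frame = base frame: x ahead of the robot, y to its left, z up, the work surface at z = 0. Lengths are in m, angles in rad, forces in N, time in s.
With the tool pointing down it reaches from about 0.3 to 0.875 m from the base axis. Payload 6.4 kg.
Tool frame: the origin (TCP) lies at the very end of the fingers, on their centre line; the grasp point (between the pads) lies 19 mm behind it; x points along the fingers, z is the direction in which the jaws open and shut, and the axes are right-handed (so a half turn about x gives the same grasp; the last joint's range is limited). The gripper opens to 88 mm and grips with 3 to 60 N. Pads are 18 mm wide; open, the fingers measure 123 mm over their backs; the gripper's body (75 mm by 187 mm) begins 45 mm behind the grasp point.
Start: joints at [1.037, 0.181, 1.607, -0, 1.354, -0.206], TCP at [0.185, 0.544, 0.239] pointing down, gripper open.
Joint ranges: [-2.99, 2.99], [-0.89, 2.07], [0.3, 2.58], [-1.14, 4.28], [0, 2.63], [-3.12, 3.12]. Speed limits (rad/s): [2.57, 2.57, 3.01, 3.14, 3.14, 3.14].

## Interface

Orientations are given as [roll, pitch, yaw] about the fixed x, y, z axes, in that order (R = Rz(yaw) Ry(pitch) Rx(roll)).
In Python, from station import manip gives the robot as it stands. The module is installed in compiled form; this text tells all that it offers.
- The arm moves only by the shell command python3 -m crank 'ROWS'. ROWS is JSON, a list of rows, each a list of 3 entries, a list of its own where there are three numbers: the turn, a rotation vector about the tool's x, y, z in degrees, then the shift along the tool's x, y, z in mm, then the closure, from -1 (fully open) to 1 (shut). In form: [[[ax, ay, az], [dx, dy, dz], gripper], ...]. A call has 1 to 5 rows; each row shifts and turns the commanded pose from where the row before left it, along the tool's axes as they then stand; what a row does not reach is not made up. A row lasts 1/8 s, in which the tool goes at most 62.5 mm and 10.7 degrees, less where a joint would pass 70% of its speed; a pose out of reach is approached as far as the arm can. A call is refused whole if a number of a shift passes 62.5 or a number of a turn 10.7, either way. A call with a gripper value outside its range is refused whole. The fingers move at their own pace and stop on an object; the grip force is fixed at half the most. Time passes only in rows, so rows that do not move let the fingers close. It gives the time, the measured TCP pose, the force and the opening at its end, in the units of the state.
- manip.get_state(): the state, without advancing time (a new reading comes with each control period).
- manip.snapshot(name): name is "scene" or "top"; returns a dict with "frame" (420x560x3 uint8, red, green, blue), "K" (3x3 intrinsics, pixels), "k1" (the pictures are not rectified: a ray, as slopes to the right and down, at radius r is drawn at 1 + k1 r^2 times it, then the intrinsics apply), "rvec" (rotation vector, rad) and "tvec" (3), from world to camera coordinates, as OpenCV has them. Camera axes: x right, y down, z forward; pixel columns grow to the right and rows downward; lengths in m; the calibration is good to about 2 mm. A picture is of the moment at which its call begins. There is no depth.
- manip.close_job(): hands the job in, once; it reports no verdict.
The state is a dict: "t": time; "joint_pos": joint angles; "qd": joint speeds; "tau": joint torques, N m; "eef_pos": TCP position; "orientation": TCP orientation; "ft_force": force on the tool from outside, world axes, zero at the start; "torque": the same for the moment, N m; "gripper_width": finger opening in m.
Only numpy, scipy, OpenCV 4.12 (cv2) and the standard library are available. Lean on these libraries where they do the work, as an engineer would, in place of code of your own. Each camera call takes 0.05 s, during which the arm holds its last target.

## Task

The balm jar has just been refilled: pick up its two nested lids together by the projecting rim of the inner lid, and lower them as one, without dropping them, onto the open jar until the inner lid sits flat and fully home. Then take hold of the outer lid only and lift it straight off, leaving the inner lid seated and undisturbed, so that I can lay the spatula in the inner lid's dish. Finish still holding the outer lid level in the air, a hand's breadth above the jar, with the jar and everything else left standing where it was.

Things in the scene. Friction and masses are not known exactly. Their poses are not given: they have to be found in the camera images.
- jar: Open, round, dark amber glass balm jar, loose, about 0.28 kg, standing on the slab. Body 68 mm diameter up to 36 mm; above it a straight neck 54 mm in outside diameter, from 36 up to its flat rim at 58 mm. The mouth is 45 mm wide; solid cream-coloured balm fills it to 41 mm. Origin: centre of the underside, z up.
- inner_lid: White plastic inner lid, loose, 60 g, under the outer lid. From its underside: plug 40 mm diameter (lowest 4 mm: 35 mm) and 14 mm high, on which it stands; rim, a disc 62 mm diameter from 14 to 24 mm; dish wall 45 mm diameter to 31.5 mm, hidden in the outer lid. Origin: centre of the plug's underside, z up. Home: plug in the jar's mouth, rim on the jar's rim, origin 44 mm above the jar's.
- lid_rim (a point): Centre of the inner lid's rim at mid-thickness, 19 mm above that lid's origin. The rim is 62 mm in diameter, 10 mm thick and stands out 2.5 mm all round beyond the outer lid; its underside is 14 mm above the slab at the start.
- jar_rim (a point): Centre of the jar's mouth, at the height of its flat rim, 58 mm above the jar's origin. The plug has 2.5 mm clearance all round in the mouth.
- outer_lid: Black plastic outer lid, a hollow push-on cap, loose, 50 g, ribbed side, 57 mm outside diameter, 28 mm high, closed on top, 3.5 mm wall. It only rests by its weight on the inner lid's rim, round its dish wall (2.5 mm play): no thread or latch. Origin: centre of its lower edge, z up; nested, it lies 24 mm above the inner lid's origin.
- small_jar: Bystander: small closed amber jar with a black cap, 45 mm diameter, 40 mm high. Origin: centre of the underside.
- spatula: Bystander: flat steel balm spatula, 70 mm long, 16 mm wide, 4 mm thick, lying on the slab along its y axis. Origin: middle of the underside.
- perfume_bottle: Bystander: rectangular glass perfume bottle, 32 x 60 mm, 105 mm high with its cap. Origin: centre of the underside.
- toothbrush_cup: Bystander: white ceramic cup with two toothbrushes, 72 mm diameter, 100 mm high, brushes up to 195 mm. Origin: centre of the underside.
- organiser: Fixed base of the rotating clear acrylic makeup organiser, on the left. Origin: centre of the underside, on the axis. The carousel on it is 200 mm in diameter and has an upper deck 139 mm above the slab with a rim up to 159 mm; the brush in it reaches 320 mm.
- carousel (a joint): Turn of the organiser's carousel about its upright axis, rad, 0 at the start, positive anticlockwise from above; turns freely when knocked. Leave it alone.
- lash_curler: Bystander: steel lash curler, 106 mm long, lying on the organiser's upper deck. Origin: middle of the underside.
- polish_bottle: Bystander: square glass nail polish bottle with black cap, 26 mm wide, 73 mm high, on the organiser's upper deck. Origin: centre of the underside.
- makeup_brush: Bystander: black plastic makeup brush, 178 mm long, standing in a clear tube on the organiser's upper deck. Origin: foot of the handle.
Things that resemble listed ones, but are neither listed nor needed, are in the scene too. What is shaped like the outer_lid but blue or pink is not meant.

How it is judged:
By the outcome, as a careful person would: the job done as asked, in the order asked, and still so for the second after the job is handed in, while the arm keeps its last pose, push and grip.
It also fails if it takes over 38 s, if anything falls off the work surface, if the arm or the gripper's body presses on something with over 40 N, if the wrist force passes 120 N, or if a joint passes its speed limit or range.

## Working session

There is one attempt and no reset: what is moved stays moved. The work goes in short steps, Python scripts to look and compute and a shell command to move; the robot and the scene stay as the last step left them, time stands still between calls to the robot, and variables do not carry over. Pictures are saved under pics/ and viewed, and the job is handed in when it is done.

```bash
mkdir -p pics; cat > h.py <<'E'
import numpy as np, cv2
from station import manip
def snap(n):
    s=manip.snapshot(n); return s
def cam(s):
    R,_=cv2.Rodrigues(np.array(s["rvec"],float)); return R,np.array(s["tvec"],float).ravel(),np.array(s["K"],float),float(s["k1"])
def ray(s,u,v):
    R,t,K,k1=cam(s)
    p=cv2.undistortPoints(np.array([[[u,v]]],float),K,np.array([k1,0,0,0.])).ravel()
    return -R.T@t, R.T@np.array([p[0],p[1],1])
def onz(s,u,v,z):
    o,d=ray(s,u,v); return o+d*(z-o[2])/d[2]
def proj(s,P):
    R,t,K,k1=cam(s)
    return cv2.projectPoints(np.array(P,float).reshape(-1,1,3),np.array(s["rvec"],float),t,K,np.array([k1,0,0,0.]))[0].reshape(-1,2)
def save(f,name,crop=None,k=1):
    if crop: a,b,c,d=crop; f=f[b:d,a:c]
    f=cv2.resize(f,None,fx=k,fy=k,interpolation=cv2.INTER_CUBIC)
    cv2.imwrite('pics/'+name+'.png',f[:,:,::-1])
E
python3 - <<'E'
from h import *
import pickle
print(manip.get_state())
for n in("scene","top"):
    s=snap(n); pickle.dump(s,open(n+'0.pkl','wb')); save(s["frame"],n+'0'); print(n,-cam(s)[0].T@cam(s)[1],s["K"],s["k1"])
E
```

```text
{'t': 0.0, 'joint_pos': array([ 1.03666316e+00,  1.81512929e-01,  1.60797775e+00,  5.39925905e-07,
        1.35378544e+00, -2.06271258e-01]), 'qd': array([ 1.51277906e-03, -2.15356658e-03, -9.16021099e-04,  8.95273916e-04,
        4.96059601e-05,  1.37618773e-03]), 'tau': array([-4.45549995e-04, -4.33878386e+01, -3.41849005e+01,  7.01577659e-02,
        3.86166468e-02, -1.58166799e-04]), 'eef_pos': array([0.1848593 , 0.54392675, 0.23784056]), 'orientation': array([ 2.93500831,  1.56911287, -2.10524269]), 'ft_force': array([-0.53151147, -0.08840616, -0.68084479]), 'torque': array([0.0064477 , 0.0030828 , 0.04092351]), 'gripper_width': 0.08813854008335324}
scene [ 1.4725432  -0.02362712  0.87324321] [[483.1899951    0.         277.01519109]
 [  0.         483.1899951  204.25627745]
 [  0.           0.           1.        ]] 0.038841171729388696
top [0.40506509 0.13554642 1.11063244] [[462.06806851   0.         280.80133908]
 [  0.         462.06806851 211.30071759]
 [  0.           0.           1.        ]] 0.012340028388369095
```

View pics/scene0.png

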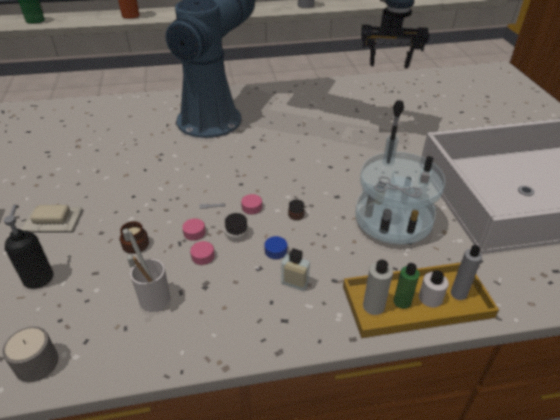

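View pics/top0.png

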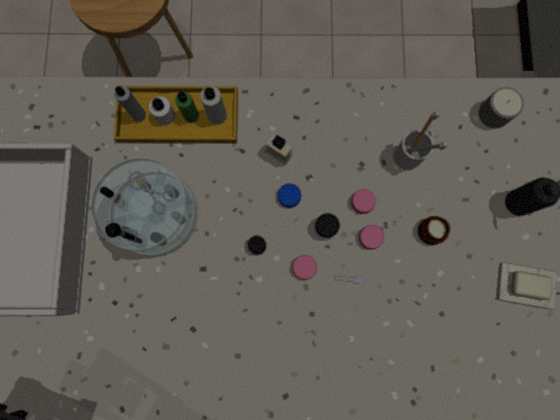

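Both views show the following (scene pixel / top pixel):
- **Wanted lids:** black lid on a white rim, (236,226) / (327,226).
- **Could be mistaken for the lids:**
  - small closed jar with a black cap, (297,210) / (257,245)
  - blue lid, (276,247) / (290,195)
  - pink lids, (252,203), (194,229), (202,253) / (305,267), (372,237), (364,201)
- **Jar:** open amber, cream inside, (134,237) / (434,230). The grey candle at top (500,107) is similar but isn't the jar.

I'll check the choice with a close crop.

```bash
python3 - <<'E'
from h import *
import pickle
a=pickle.load(open('scene0.pkl','rb'));b=pickle.load(open('top0.pkl','rb'))
A=cv2.resize(a["frame"][185:320,100:325],None,fx=3.5,fy=3.5,interpolation=cv2.INTER_CUBIC)
save(A,'cs0')
save(b["frame"],'ct0',(240,120,460,290),3.5)
E
```

```text
(no output)
```

View pics/cs0.png

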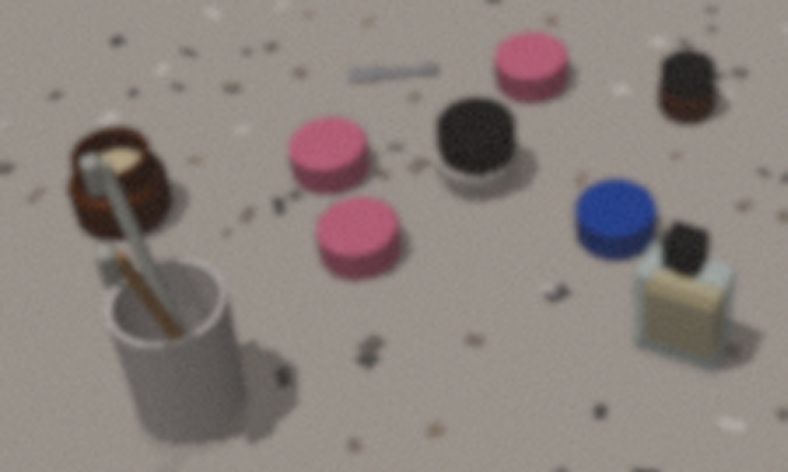

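View pics/ct0.png

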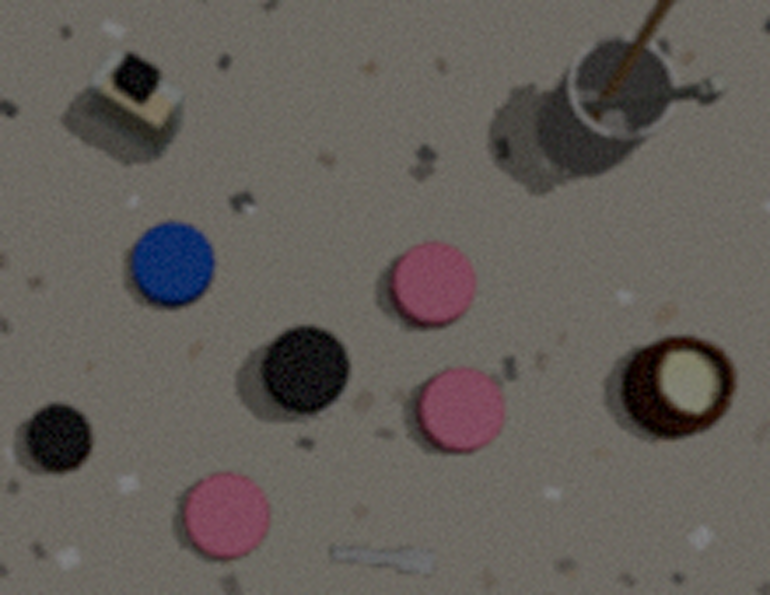

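```bash
cat > m.py <<'E'
from h import *
def blob(mask,u,v,r=40):
    n,l,st,c=cv2.connectedComponentsWithStats(mask.astype(np.uint8))
    i=min(range(1,n),key=lambda i:np.hypot(*(c[i]-[u,v])) if st[i,4]>40 else 1e9)
    return l==i,c[i],st[i]
def fitc(s,m,z):
    cs,_=cv2.findContours(m.astype(np.uint8),cv2.RETR_EXTERNAL,cv2.CHAIN_APPROX_NONE)
    c=max(cs,key=len).reshape(-1,2)
    P=np.array([onz(s,*p,z)[:2] for p in c])
    A=np.c_[2*P,np.ones(len(P))];x=np.linalg.lstsq(A,(P**2).sum(1),rcond=None)[0]
    return x[:2],np.sqrt(x[2]+x[:2]@x[:2]),(P.min(0),P.max(0))
E
python3 - <<'E'
from m import *
import pickle
a=pickle.load(open('scene0.pkl','rb'));b=pickle.load(open('top0.pkl','rb'))
f=b["frame"].astype(int);V=f.max(2);print(f[226,327],f[230,434],f[230,424],f[233,316],f[260,330])
m,c,st=blob(V<42,327,226);print('lid',c,st,fitc(b,m,.052))
for dz in (.052,):print(onz(b,*c,dz))
m,c,st=blob(V<42,257,245);print('small',c,fitc(b,m,.04))
R,G,B=[f[:,:,i] for i in range(3)]
hsv=cv2.cvtColor(b["frame"],cv2.COLOR_RGB2HSV)
am=(V<75)&(R-B>8); m,c,st=blob(am,430,232);print('jar body',c,st)
bm=(V>110)&(R-B>15); m2,c2,st2=blob(bm,434,230);print('balm',c2,st2,fitc(b,m2,.058),fitc(b,m2,.041))
save(np.where((m|m2)[...,None],255,b["frame"]).astype(np.uint8),'mk',(400,200,470,260),8)
save(b["frame"],'jk',(400,200,470,260),8)
for n,(u,v,col) in dict(p1=(364,201,0),p2=(372,237,0),p3=(305,267,0),blue=(290,195,1)).items():
    mm=(R-G>25) if col==0 else (B-R>30)
    q,c,_=blob(mm,u,v);print(n,fitc(b,q,.028))
g=a["frame"].astype(int);q,c,st=blob(g.max(2)<45,236,222);print('scene lid',c,st,onz(a,*c,.045))
g_=g;mm=(g.max(2)>110)&(g[...,0]-g[...,2]>22)
print(proj(a,[[0,0,0]]))
E
```

```text
[22 24 12] [126 125 107] [11  0  1] [56 55 50] [105 102  95]
lid [326.64473684 225.38377193] [315 214  24  24 456] (array([0.57384339, 0.03304501]), np.float64(0.027078562469521675), (array([0.54657048, 0.00655707]), array([0.60062342, 0.06006762])))
[0.573751   0.03303768 0.052     ]
small [256.33712121 244.85227273] (array([0.52900559, 0.1959734 ]), np.float64(0.020351636021743003), (array([0.50763488, 0.17574029]), array([0.5497202 , 0.21555691])))
jar body [432.13778706 230.86847599] [414 216  36  30 479]
balm [436.54545455 227.62121212] [430 221  14  17 132] (array([ 0.5675243 , -0.21795177]), np.float64(0.014510236352165126), (array([ 0.54730776, -0.23354736]), array([ 0.58444311, -0.20326484]))) (array([ 0.57014801, -0.22366076]), np.float64(0.014744576478665127), (array([ 0.54960498, -0.23950822]), array([ 0.58734006, -0.20873664])))
p1 (array([ 0.63823127, -0.05793482]), np.float64(0.028053864876119095), (array([ 0.61027095, -0.08597562]), array([ 0.66665599, -0.03052298])))
p2 (array([ 0.55149117, -0.07452765]), np.float64(0.027862433499031117), (array([ 0.52438136, -0.10202298]), array([ 0.57911227, -0.04511984])))
p3 (array([0.4798883 , 0.08392072]), np.float64(0.027452219932803928), (array([0.4514297 , 0.05669669]), array([0.50711842, 0.11038248])))
blue (array([0.65139801, 0.12012009]), np.float64(0.02737060713204849), (array([0.62394106, 0.09369538]), array([0.67815922, 0.14660049])))
scene lid [235.79861111 223.79513889] [227 215  19  19 288] [0.58561041 0.02866595 0.045     ]
[[209.33533805 119.91845093]]
```

View pics/mk.png

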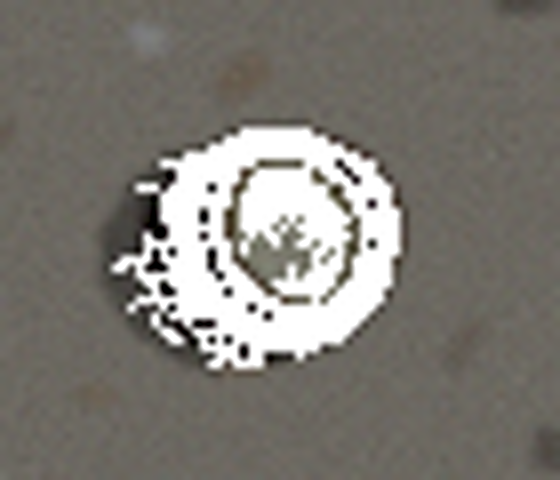

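View pics/jk.png

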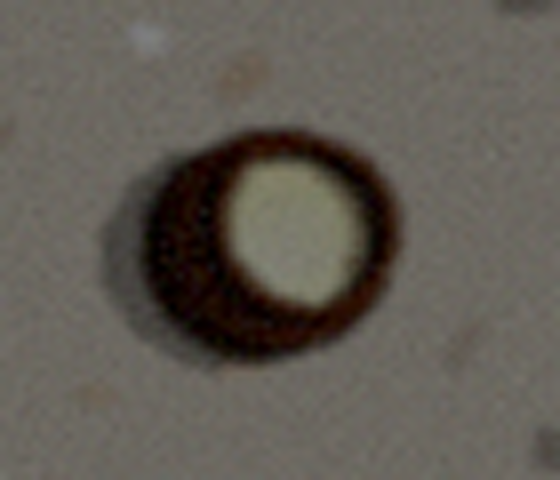

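```bash
cat >> m.py <<'E'
from scipy.optimize import least_squares
def contpts(s,img,level,z,win):
    x0,y0,x1,y1=win
    m=(cv2.resize(img[y0:y1,x0:x1].astype(np.float32),None,fx=4,fy=4,interpolation=cv2.INTER_CUBIC)>level).astype(np.uint8)
    cs,_=cv2.findContours(m,cv2.RETR_EXTERNAL,cv2.CHAIN_APPROX_NONE)
    c=max(cs,key=cv2.contourArea).reshape(-1,2)
    uv=(c+.5)/4-.5+[x0,y0]
    return np.array([onz(s,*p,z)[:2] for p in uv])
def fixr(P,r,c0,half=None):
    c=np.array(c0,float)
    for _ in range(6):
        Q=P if half is None else P[(P-c)@half>r*.25]
        s=least_squares(lambda c:np.hypot(*(Q-c).T)-r,c,loss='soft_l1',f_scale=.001); c=s.x
    return c,np.std(np.hypot(*(Q-c).T)-r),len(Q)
E
python3 - <<'E'
from m import *
import pickle
from scipy.spatial.transform import Rotation as Ro
a=pickle.load(open('scene0.pkl','rb'));b=pickle.load(open('top0.pkl','rb'))
st=manip.get_state();print(Ro.from_euler('xyz',st['orientation']).as_matrix().round(3))
g=cv2.GaussianBlur(b["frame"],(3,3),0).astype(int)
cam_xy=np.array([.405,.1355]); j=np.array([.565,-.21]); d=j-cam_xy; d/=np.linalg.norm(d)
P=contpts(b,g.max(2),75,.058,(422,212,450,245)); 
print('mouth near',fixr(P,.0225,j,-d),P.min(0),P.max(0))
P=contpts(b,g.max(2),75,.041,(422,212,450,245)); print('balm far',fixr(P,.0225,j,d))
Z=60-g.max(2)-0
m=-(g.max(2)); m[g.max(2)>100]=m[g.max(2)>100]
D=g.sum(2)/3.; D2=D.copy(); D2[216:242,426:448]=np.where(D2[216:242,426:448]>85,0,D2[216:242,426:448])
P=contpts(b,-D2,-60,.058,(405,205,460,255)); print('rim outer far',fixr(P,.027,j,d),P.min(0),P.max(0))
P=contpts(b,-D2,-60,.036,(405,205,460,255)); print('body',P.min(0),P.max(0))
# lid
lid=np.array([.575,.032]);dl=lid-cam_xy;dl/=np.linalg.norm(dl)
P=contpts(b,-D,-62,.052,(305,205,350,250));print('lid top far',fixr(P,.0285,lid,dl),P.min(0),P.max(0))
P=contpts(b,-D,-62,.052,(305,205,350,250));print('lid all',fixr(P,.0285,lid))
# scene
h=cv2.GaussianBlur(a["frame"],(3,3),0).astype(int).sum(2)/3.
ca=np.array([1.4725,-.0236])
d=lid-ca;d/=np.linalg.norm(d)
P=contpts(a,-h,-70,.052,(218,205,256,245));print('scene lid top far',fixr(P,.0285,lid,d),P.min(0),P.max(0))
d=-d
print('near')
P=contpts(a,-h,-70,.024,(218,205,256,245));print(fixr(P,.0285,lid,d))
d=j-ca;d/=np.linalg.norm(d)
P=contpts(a,-h,-85,.058,(110,212,153,256));print('scene jar rim far',fixr(P,.027,j,d),P.min(0),P.max(0))
# brushes / cup
save(b["frame"],'cup',(380,90,470,180),6)
E
```

```text
[[-0.001 -0.947  0.322]
 [-0.001  0.322  0.947]
 [-1.     0.    -0.001]]
mouth near (array([ 0.5684819 , -0.22157765]), np.float64(0.0002661622292068463), 95) [ 0.54528519 -0.2365019 ] [ 0.58762207 -0.19914751]
balm far (array([ 0.56825342, -0.21974302]), np.float64(0.00036624634001285314), 91)
rim outer far (array([ 0.56980049, -0.22150271]), np.float64(0.002778021128056143), 175) [ 0.52904145 -0.24808455] [ 0.59766475 -0.17132661]
body [ 0.53163255 -0.25610243] [ 0.60169008 -0.17774025]
lid top far (array([0.57482036, 0.03221182]), np.float64(0.000314537315359909), 117) [0.54338206 0.00402579] [0.60327772 0.06440583]
lid all (array([0.57316232, 0.03444466]), np.float64(0.0012309696170977199), 293)
scene lid top far (array([0.58321179, 0.02822178]), np.float64(0.0010053319435848228), 90) [0.55352711 0.00198925] [0.63017022 0.05452141]
near
(array([0.57184303, 0.03116297]), np.float64(0.0008035933657875431), 94)
scene jar rim far (array([ 0.57315034, -0.22347893]), np.float64(0.006452373667324849), 123) [ 0.5454446  -0.24950619] [ 0.65574453 -0.17893975]
```

View pics/cup.png

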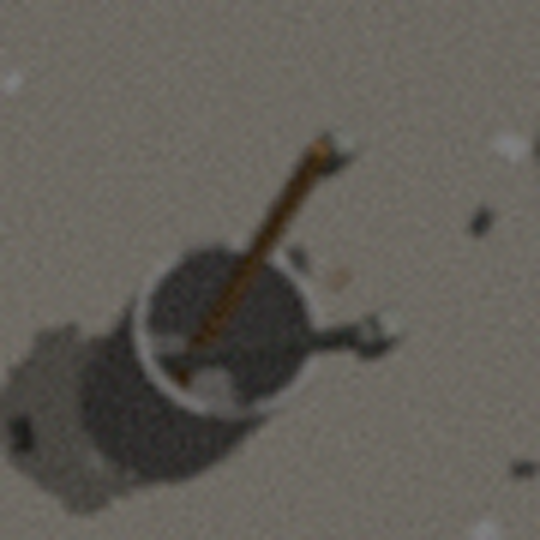

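```bash
python3 - <<'E'
from m import *
import pickle
b=pickle.load(open('top0.pkl','rb'))
print('cup',onz(b,418.3,145,.1),'brush1',onz(b,442.7,144,.185),'brush2',onz(b,435,113,.185),'org',onz(b,145,207,.139))
E
python3 -m crank '[[[-9.4,0,0],[0,0,0],-1],[[-9.4,0,0],[0,-10,-10],-1],[[0,0,0],[0,-25,-35],-1],[[0,0,0],[0,-30,-40],-1],[[0,0,0],[0,-30,-40],-1]]'
```

```text
cup [ 0.75308504 -0.17382529  0.1       ] brush1 [ 0.72619129 -0.19877792  0.185     ] brush2 [ 0.79487586 -0.18651452  0.185     ] org [0.5977071  0.43032936 0.139     ]
t: 0.72
eef_pos: [0.2788, 0.4166, 0.2383]
orientation: [2.516, 1.57, -2.195]
ft_force: [-0.0, 0.0, 0.4]
gripper_width: 0.0883
```

```bash
python3 -m crank '[[[0,0,0],[0,-32,-42],-1],[[0,0,0],[0,-34,-45],-1],[[0,0,0],[0,-34,-45],-1],[[0,0,0],[0,-34,-45],-1],[[0,0,0],[0,-34,-45],-1]]'
python3 -m crank '[[[0,0,0],[0,-34,-45],-1],[[0,0,0],[0,-34,-45],-1],[[0,0,0],[0,-34,-45],-1],[[0,0,0],[30,-20,-20],-1],[[0,0,0],[30,0,0],-1]]'
python3 - <<'E'
from m import *
import pickle
from scipy.spatial.transform import Rotation as Ro
st=manip.get_state();R=Ro.from_euler('xyz',st['orientation']).as_matrix();print(st['t'],R.round(4));print('to lid mm (tool)',1e3*R.T@(np.array([.575,.032,.1])-st['eef_pos']))
for n in("scene","top"):
    s=snap(n);pickle.dump(s,open(n+'1.pkl','wb'));save(s["frame"],n+'1',None,1.4);print(n,proj(s,[st['eef_pos']]))
E
```

```text
t: 1.35
eef_pos: [0.4471, 0.1943, 0.2386]
orientation: [0.798, 1.571, 2.369]
ft_force: [0.2, 0.4, 0.4]
gripper_width: 0.088
t: 1.98
eef_pos: [0.5698, 0.0389, 0.1777]
orientation: [-2.034, 1.57, -0.466]
ft_force: [-0.0, 0.5, -1.0]
gripper_width: 0.0881
1.975 [[ 6.0e-04 -1.0e+00  2.6e-03]
 [-3.0e-04  2.6e-03  1.0e+00]
 [-1.0e+00 -6.0e-04 -3.0e-04]]
to lid mm (tool) [77.72075723 -5.20340803 -6.83193484]
scene [[236.20033376 177.50285943]]
top [[329.6410346  217.66226991]]
```

View pics/scene1.png

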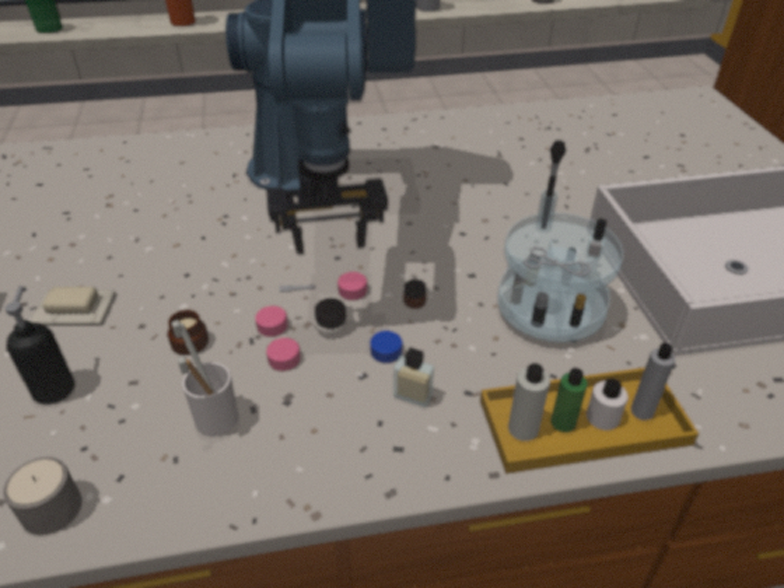

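View pics/top1.png

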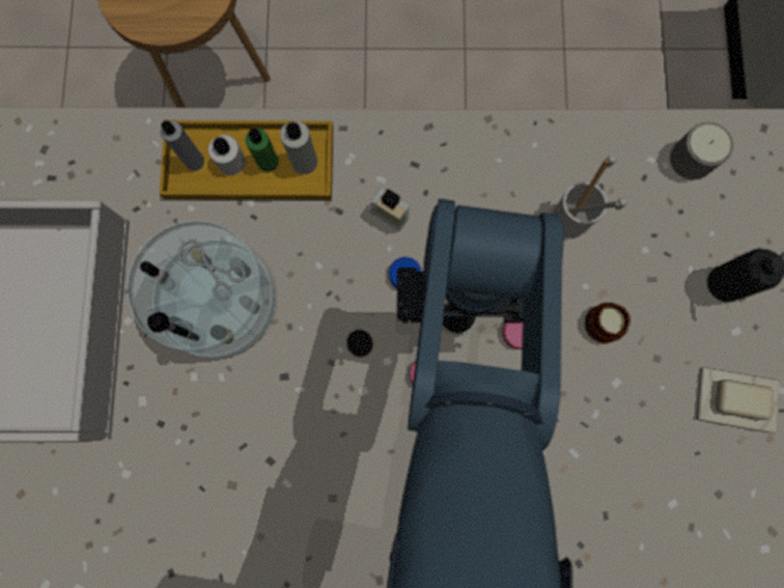

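```bash
python3 -m crank '[[[0,0,0],[20,-6,-7.5],-1],[[0,0,0],[40,0,0],-1],[[0,0,0],[40,0,0],-1],[[0,0,0],[0,0,0],-1]]'
python3 - <<'E'
from m import *
import pickle
from scipy.spatial.transform import Rotation as Ro
st=manip.get_state();R=Ro.from_euler('xyz',st['orientation']).as_matrix();print('to lid mm (tool)',1e3*R.T@(np.array([.576,.031,.005])-st['eef_pos']))
for n in("scene","top"):
    s=snap(n);pickle.dump(s,open(n+'2.pkl','wb'));print(n,proj(s,[st['eef_pos']]))
    save(s["frame"],n+'2',(190,150,310,250) if n=='scene' else (270,170,400,270),6)
E
```

```text
t: 2.58
eef_pos: [0.5723, 0.0339, 0.0761]
orientation: [1.438, 1.565, 3.01]
ft_force: [-0.3, 0.4, 1.1]
gripper_width: 0.0881
to lid mm (tool) [71.03738516 -4.06681217 -2.9340763 ]
scene [[236.5952606 210.8015123]]
top [[327.28895424 224.33367052]]
```

View pics/scene2.png

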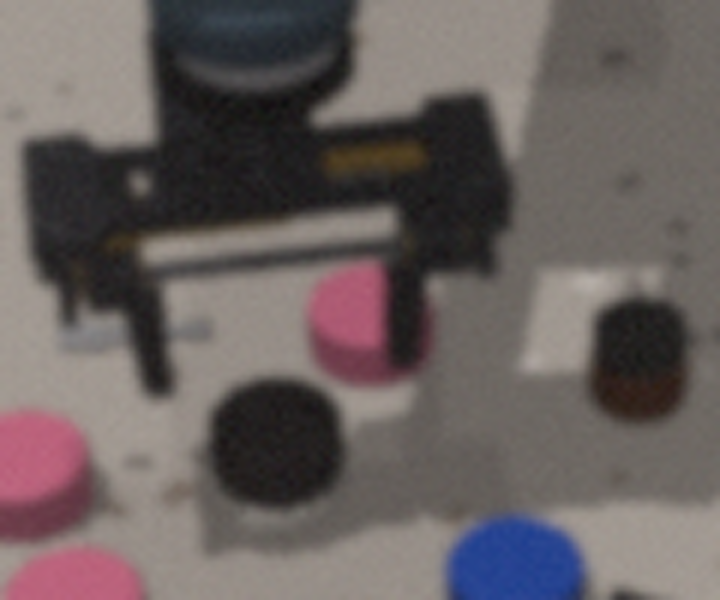

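```bash
python3 -m crank '[[[0,0,0],[20,-4,-2.5],-1],[[0,0,0],[30,0,0],-1],[[0,0,0],[13,0,0],-1],[[0,0,0],[0,0,0],-1],[[0,0,0],[0,0,0],-1]]'
python3 - <<'E'
from m import *
from scipy.spatial.transform import Rotation as Ro
import pickle
st=manip.get_state();R=Ro.from_euler('xyz',st['orientation']).as_matrix();print(R.round(4),'to lid mm (tool)',1e3*R.T@(np.array([.576,.031,.005])-st['eef_pos']))
for n in("scene",):
    s=snap(n);pickle.dump(s,open(n+'3.pkl','wb'));print(n,proj(s,[st['eef_pos']]))
    save(s["frame"],n+'3',(190,170,290,250),7)
E
```

```text
t: 3.3
eef_pos: [0.5798, 0.0309, 0.0173]
orientation: [-1.731, 1.568, -0.16]
ft_force: [-0.1, 0.4, -0.3]
gripper_width: 0.0882
[[ 2.4e-03 -1.0e+00 -5.0e-04]
 [-4.0e-04 -5.0e-04  1.0e+00]
 [-1.0e+00 -2.4e-03 -4.0e-04]] to lid mm (tool) [12.27516362  3.78476569  0.08376652]
scene [[237.03439266 230.0750278 ]]
```

View pics/scene3.png

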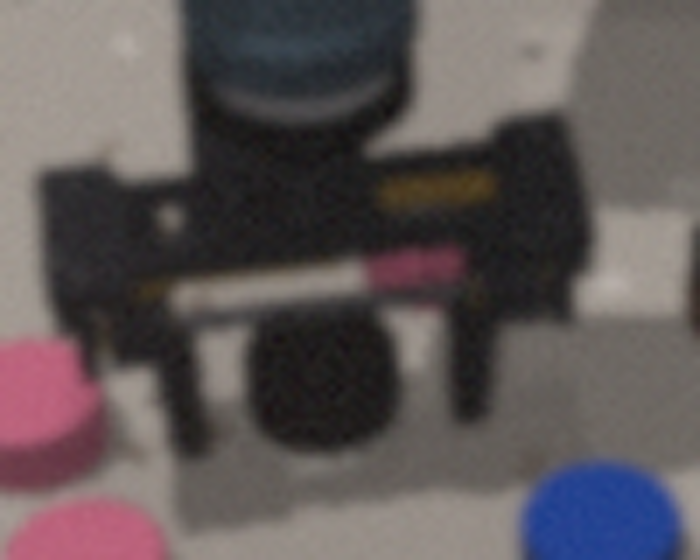

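```bash
python3 -m crank '[[[0,0,0],[6,0,-1],-1],[[0,0,0],[5,0,0],-1],[[0,0,0],[0,0,0],-1]]'
python3 -m crank '[[[0,0,0],[0,0,0],-1]]'
python3 -m crank '[[[0,0,0],[0,0,0],-1]]'
```

```text
t: 3.72
eef_pos: [0.578, 0.0301, 0.0041]
orientation: [1.409, 1.57, 2.98]
ft_force: [0.3, -0.6, -0.1]
gripper_width: 0.088
t: 3.85
eef_pos: [0.5784, 0.0301, 0.0046]
orientation: [1.423, 1.57, 2.994]
ft_force: [0.4, 0.7, -0.1]
gripper_width: 0.0879
t: 3.98
eef_pos: [0.5786, 0.03, 0.0048]
orientation: [-1.844, 1.571, -0.273]
ft_force: [0.2, -0.4, 1.2]
gripper_width: 0.0877
```

```bash
python3 -m crank '[[[0,0,0],[0,1.5,0],-0.2],[[0,0,0],[0,0,0],0],[[0,0,0],[0,0,0],1],[[0,0,0],[0,0,0],1]]'
python3 -m crank '[[[0,0,0],[0,0,0],1],[[0,0,0],[0,0,0],1],[[0,0,0],[0,0,0],1]]'
python3 - <<'E'
from h import *
s=snap("scene");save(s["frame"],'scene4',(190,170,290,250),7);print(manip.get_state())
E
```

```text
t: 4.47
eef_pos: [0.5771, 0.03, 0.0048]
orientation: [-2.399, 1.571, -0.828]
ft_force: [-0.3, 0.2, 0.6]
gripper_width: 0.061
t: 4.85
eef_pos: [0.577, 0.03, 0.0048]
orientation: [-2.661, 1.571, -1.09]
ft_force: [-0.2, -0.4, 1.8]
gripper_width: 0.0606
{'t': 4.9, 'joint_pos': array([-1.53316395e-01,  5.00308384e-01,  1.72673104e+00, -4.46460485e-05,
        9.14557955e-01, -1.72441485e+00]), 'qd': array([-0.00178475, -0.00017955, -0.00173267, -0.00031574,  0.0003204 ,
       -0.00073336]), 'tau': array([ 2.13971087e-01, -4.89834845e+01, -2.49973834e+01,  9.59596247e-02,
       -8.20528530e-02,  3.08063296e-03]), 'eef_pos': array([0.57702032, 0.03002062, 0.00475767]), 'orientation': array([ 2.85507918,  1.57076064, -1.85698043]), 'ft_force': array([-1.37356746, -0.34642118,  1.18805903]), 'torque': array([-0.07187256,  0.09222559, -0.02424731]), 'gripper_width': 0.061203360983524}
```

View pics/scene4.png

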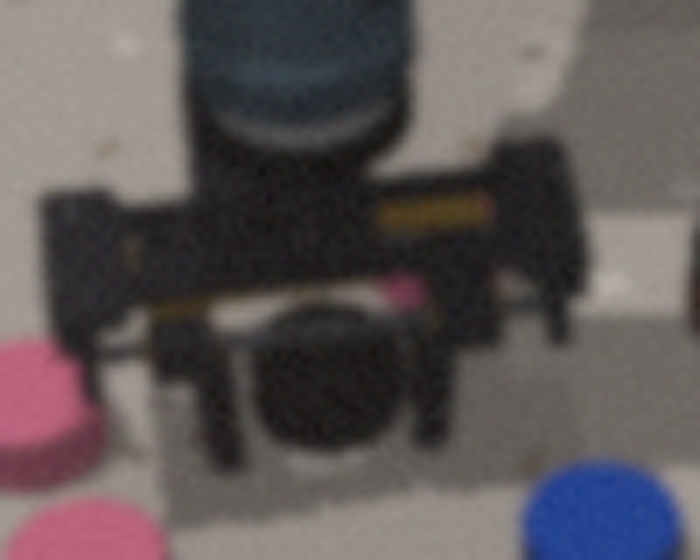

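```bash
python3 -m crank '[[[0,0,0],[-3,0,0],1],[[0,0,0],[-6,0,0],1],[[0,0,0],[-10,0,0],1],[[0,0,0],[-10,0,0],1],[[0,0,0],[-6,0,0],1]]'
python3 - <<'E'
from h import *
s=snap("scene");save(s["frame"],'scene5',(190,140,290,250),5.4);st=manip.get_state();print(st['ft_force'],st['gripper_width'],st['eef_pos'])
E
```

```text
t: 5.52
eef_pos: [0.5776, 0.03, 0.0409]
orientation: [-1.728, 1.569, -0.156]
ft_force: [-0.5, 0.9, -0.6]
gripper_width: 0.0607
[ 1.14141373  0.13493732 -1.18583348] 0.06052593887488253 [0.57790558 0.02992327 0.04142732]
```

View pics/scene5.png

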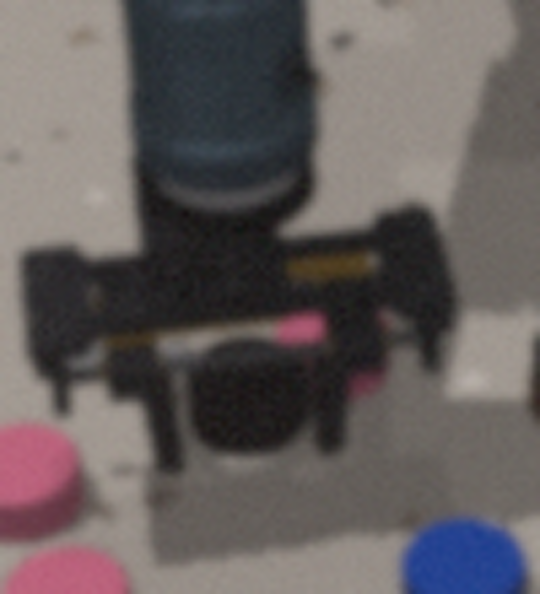

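```bash
python3 -m crank '[[[0,0,0],[-12,0,0],1],[[0,0,0],[-20,0,0],1],[[0,0,0],[-22,0,0],1],[[0,0,0],[-20,0,-6],1],[[0,0,0],[-10,0,-15],1]]'
python3 -m crank '[[[0,0,0],[0,1,-25],1],[[0,0,0],[0,2,-30],1],[[0,0,0],[0,2,-30],1],[[0,0,0],[0,2,-30],1],[[0,0,0],[0,1,-30],1]]'
python3 -m crank '[[[0,0,0],[0,1,-30],1],[[0,0,0],[0,0,-25],1],[[0,0,0],[0,0,-18],1],[[0,0,0],[0,0,-9],1],[[0,0,0],[0,0,-3],1]]'
python3 -m crank '[[[0,0,0],[0,0,0],1],[[0,0,0],[0,0,0],1]]'
python3 - <<'E'
from m import *
import pickle
from scipy.spatial.transform import Rotation as Ro
st=manip.get_state();R=Ro.from_euler('xyz',st['orientation']).as_matrix();print(R.round(4),st['t'],st['gripper_width'],'to jar mm (tool)',1e3*R.T@(np.array([.5685,-.2215,.07])-st['eef_pos']))
for n in("scene","top"):
    s=snap(n);pickle.dump(s,open(n+'6.pkl','wb'));print(n,proj(s,[st['eef_pos']]))
    save(s["frame"],n+'6',(80,160,200,290) if n=='scene' else (370,160,490,280),5)
E
```

```text
t: 6.2
eef_pos: [0.578, 0.0088, 0.1261]
orientation: [-1.759, 1.568, -0.187]
ft_force: [0.5, -0.0, -0.8]
gripper_width: 0.0613
t: 6.82
eef_pos: [0.5686, -0.1377, 0.1239]
orientation: [1.914, 1.571, -2.798]
ft_force: [-0.1, 0.3, -0.8]
gripper_width: 0.0607
t: 7.45
eef_pos: [0.568, -0.2212, 0.1237]
orientation: [0.54, 1.57, 2.111]
ft_force: [-0.4, -0.6, -1.1]
gripper_width: 0.0611
t: 7.7
eef_pos: [0.5681, -0.2202, 0.1237]
orientation: [0.561, 1.57, 2.133]
ft_force: [-0.6, -0.1, -1.2]
gripper_width: 0.061
[[-2.0e-04 -1.0e+00 -1.2e-03]
 [ 3.0e-04 -1.2e-03  1.0e+00]
 [-1.0e+00  2.0e-04  3.0e-04]] 7.7 0.06103847187679016 to jar mm (tool) [53.69138747 -0.3599372  -1.31649835]
scene [[127.32784692 207.0832973 ]]
top [[447.28569746 223.38144483]]
```

View pics/scene6.png

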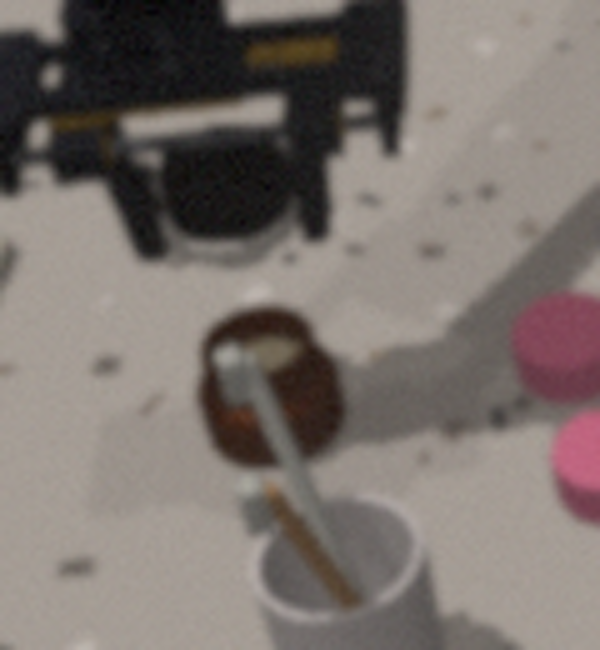

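View pics/top6.png

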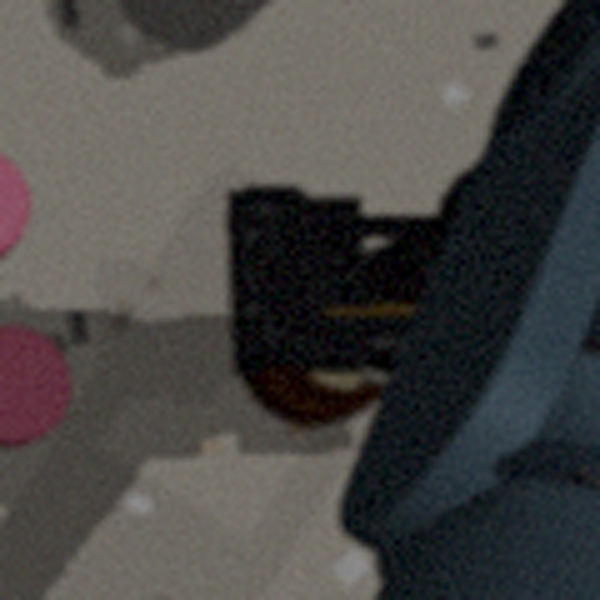

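```bash
python3 - <<'E'
from m import *
import pickle
a=pickle.load(open('scene6.pkl','rb'));a0=pickle.load(open('scene0.pkl','rb'))
P=[.5681,-.2202]
print('lid top/bot/mid',proj(a,[P+[.171],P+[.143],P+[.157],P+[.133]]))
# jar expected features if at top-cam estimate
j=np.array([.5685,-.2215])
t=np.linspace(0,2*np.pi,72)
for r,z in((.027,.058),(.0225,.058),(.034,.036),(.034,0)):
    q=proj(a,np.c_[j[0]+r*np.cos(t),j[1]+r*np.sin(t),0*t+z]);print(r,z,'cols',q[:,0].min(),q[:,0].max(),'rows',q[:,1].min(),q[:,1].max())
p=np.array(P)
f=cv2.resize(a["frame"][160:290,80:200],None,fx=6,fy=6,interpolation=cv2.INTER_CUBIC).copy()
for r,z,c,col in((.027,.058,j,(0,255,0)),(.0225,.058,j,(255,255,0)),(.034,.036,j,(0,255,255)),(.0285,.171,p,(0,255,0)),(.031,.143,p,(255,0,255)),(.031,.133,p,(255,0,0))):
    q=proj(a,np.c_[c[0]+r*np.cos(t),c[1]+r*np.sin(t),0*t+z]);q=((q-[80,160]+.5)*6).astype(int)
    for u,v in q: 
        if 0<=u<720 and 0<=v<780: f[v,u]=col
save(f[:600],'ov6')
E
```

```text
lid top/bot/mid [[123.09875699 191.47449834]
 [125.63179683 200.8096559 ]
 [124.37635264 196.18076887]
 [126.51531192 204.06973421]]
0.027 0.058 cols 120.7488939882397 143.65070746456263 rows 220.01449231941666 235.3401725679863
0.0225 0.058 cols 122.67429704357193 141.7576998055581 rows 221.25064196604063 234.02079201139156
0.034 0.036 cols 119.6854183608605 148.15994980413632 rows 224.54873808424475 243.90065078928052
0.034 0 cols 122.75243977475077 150.6450663504346 rows 234.7702665630037 254.18782370887712
```

View pics/ov6.png

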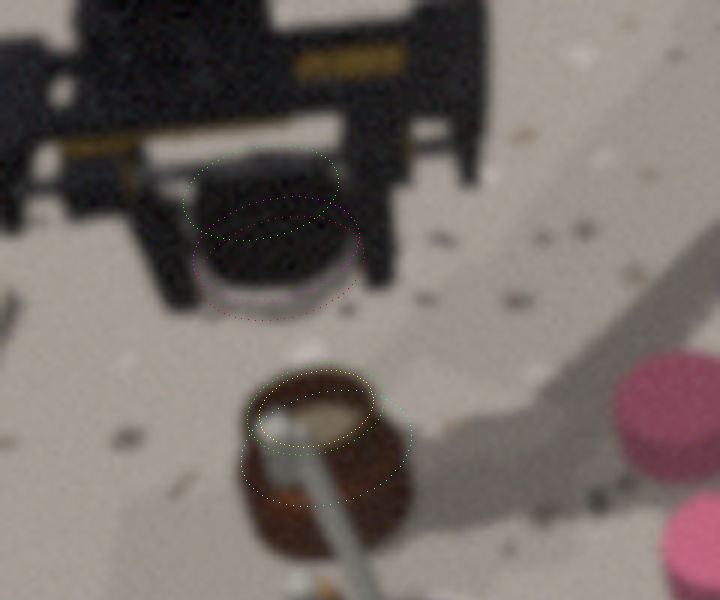

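```bash
python3 -m crank '[[[0,0,0],[6,0,-2],1],[[0,0,0],[15,0,0],1],[[0,0,0],[20,0,0],1],[[0,0,0],[10,0,0],1],[[0,0,0],[0,0,0],1]]'
python3 -m crank '[[[0,0,0],[0,0,0],1],[[0,0,0],[0,0,0],1]]'
cat > ov.py <<'E'
import sys
from m import *
import pickle
n=sys.argv[1];off=float(sys.argv[2]);j=np.array([.5685,-.2215])
st=manip.get_state();print(st['t'],st['eef_pos'],st['ft_force'],st['gripper_width'])
a=snap("scene");pickle.dump(a,open('scene%s.pkl'%n,'wb'))
p=st['eef_pos'][:2];zb=st['eef_pos'][2]-.0047+off
t=np.linspace(0,2*np.pi,90)
f=cv2.resize(a["frame"][170:270,80:200],None,fx=6,fy=6,interpolation=cv2.INTER_CUBIC);g=f.copy()
for r,z,c,col in((.027,.058,j,(0,255,0)),(.034,.036,j,(0,255,255)),(.0285,zb+.052,p,(0,255,0)),(.031,zb+.024,p,(255,0,255)),(.031,zb+.014,p,(255,0,0))):
    q=proj(a,np.c_[c[0]+r*np.cos(t),c[1]+r*np.sin(t),0*t+z]);q=((q-[80,170]+.5)*6).astype(int)
    for u,v in q: 
        if 0<=u<720 and 0<=v<600: g[v,u]=col
save(f,'p%s'%n);save(g,'ov%s'%n)
E
python3 ov.py 7 0
```

```text
t: 8.43
eef_pos: [0.5671, -0.2224, 0.0709]
orientation: [1.005, 1.568, 2.576]
ft_force: [-0.3, -0.1, -0.9]
gripper_width: 0.0608
t: 8.68
eef_pos: [0.5686, -0.2233, 0.0735]
orientation: [-2.125, 1.569, -0.554]
ft_force: [-0.3, -0.2, -1.1]
gripper_width: 0.0611
8.675 [ 0.56864798 -0.22327989  0.07350664] [-0.26520176 -0.16118049 -1.11969002] 0.061055401694283945
```

View pics/ov7.png

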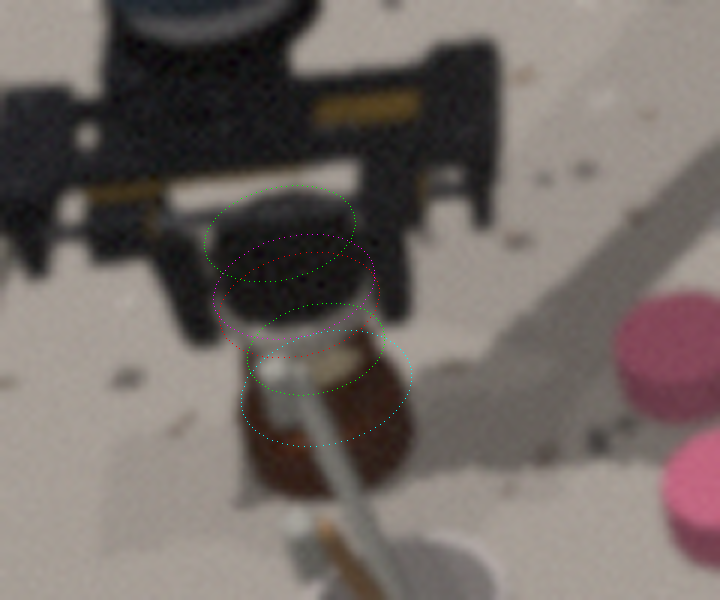

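```bash
python3 -m crank '[[[0,0,0],[5,0,0],1],[[0,0,0],[5,0,0],1],[[0,0,0],[3,0,0],1],[[0,0,0],[0,0,0],1]]'
python3 -m crank '[[[0,0,0],[2,0,0],1],[[0,0,0],[0,0,0],1]]'
python3 -m crank '[[[0,0,0],[0,0,0],1]]'
```

```text
t: 9.22
eef_pos: [0.5678, -0.2228, 0.0592]
orientation: [0.995, 1.57, 2.566]
ft_force: [0.1, 0.1, -1.4]
gripper_width: 0.061
t: 9.48
eef_pos: [0.5681, -0.223, 0.0576]
orientation: [1.018, 1.571, 2.589]
ft_force: [-0.6, -0.5, -0.6]
gripper_width: 0.0611
t: 9.6
eef_pos: [0.5682, -0.223, 0.0578]
orientation: [-2.196, 1.571, -0.624]
ft_force: [0.1, 0.4, -0.8]
gripper_width: 0.0611
```

```bash
python3 ov.py 8 0
```

```text
9.6 [ 0.56816669 -0.22300029  0.05781085] [ 0.11850796  0.36655115 -0.83510464] 0.06113743466092952
```

View pics/ov8.png

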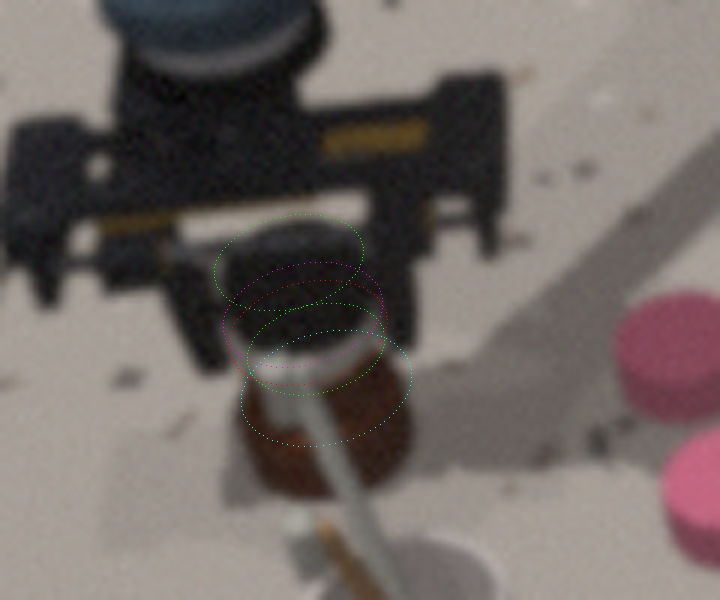

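```bash
python3 -m crank '[[[0,0,0],[3,0,0],1],[[0,0,0],[0,0,0],1]]'
python3 -m crank '[[[0,0,0],[3,0,0],1],[[0,0,0],[0,0,0],1]]'
python3 -m crank '[[[0,0,0],[1.5,0,0],1],[[0,0,0],[0,0,0],1]]'
```

```text
t: 9.9
eef_pos: [0.5679, -0.2228, 0.0544]
orientation: [1.01, 1.57, 2.581]
ft_force: [0.0, 0.2, -0.6]
gripper_width: 0.0609
t: 10.15
eef_pos: [0.5679, -0.2229, 0.0514]
orientation: [1.033, 1.57, 2.604]
ft_force: [0.7, -0.3, -1.1]
gripper_width: 0.0608
t: 10.4
eef_pos: [0.568, -0.2229, 0.0501]
orientation: [1.063, 1.571, 2.634]
ft_force: [0.1, 0.0, -0.2]
gripper_width: 0.0612
```

```bash
python3 -m crank '[[[0,0,0],[0.7,0,0],1],[[0,0,0],[0,0,0],1]]'
python3 -m crank '[[[0,0,0],[0.7,0,0],1],[[0,0,0],[0,0,0],1]]'
```

```text
t: 10.65
eef_pos: [0.5681, -0.223, 0.0495]
orientation: [1.081, 1.571, 2.653]
ft_force: [-0.8, -0.8, -1.2]
gripper_width: 0.0608
t: 10.9
eef_pos: [0.5681, -0.223, 0.0488]
orientation: [-2.262, 1.571, -0.691]
ft_force: [-0.2, -0.3, -1.2]
gripper_width: 0.0607
```

```bash
python3 -m crank '[[[0,0,0],[0.5,0,0],1],[[0,0,0],[0,0,0],1]]'
python3 -m crank '[[[0,0,0],[0.5,0,0],1],[[0,0,0],[0,0,0],1]]'
```

```text
t: 11.15
eef_pos: [0.5681, -0.223, 0.0487]
orientation: [3.121, 1.571, -1.591]
ft_force: [-2.6, 0.8, 4.5]
gripper_width: 0.0609
t: 11.4
eef_pos: [0.5682, -0.223, 0.0487]
orientation: [-3.138, 1.571, -1.567]
ft_force: [-4.5, 1.7, 7.7]
gripper_width: 0.061
```

```bash
python3 -m crank '[[[0,0,0],[-0.6,0,0],1],[[0,0,0],[0,0,0],1]]'; python3 ov.py 9 0
```

```text
t: 11.65
eef_pos: [0.5681, -0.223, 0.0487]
orientation: [-2.407, 1.571, -0.836]
ft_force: [-2.2, 2.0, 5.7]
gripper_width: 0.0607
11.65 [ 0.56814861 -0.22299602  0.04873121] [-2.19243956  2.02727842  5.71472883] 0.06068180653871321
```

View pics/p9.png

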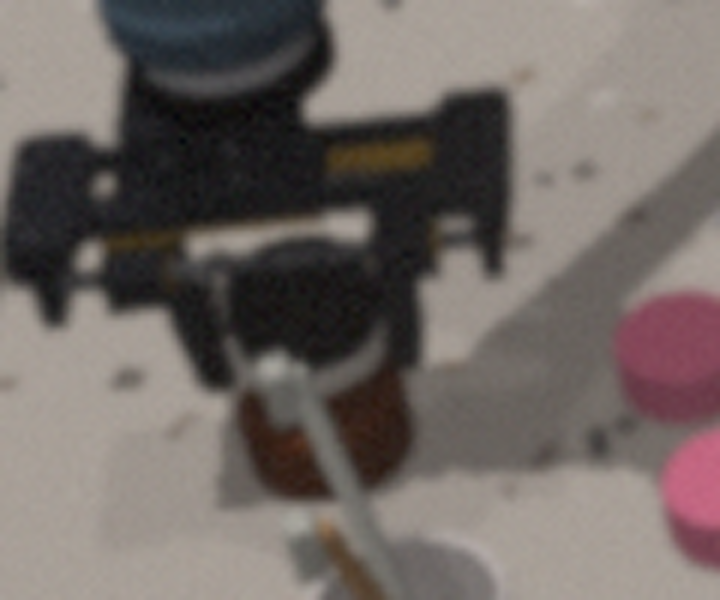

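```bash
python3 -m crank '[[[0,0,0],[0,0,0],0.1],[[0,0,0],[0,0,0],-0.3],[[0,0,0],[0,0,0],-0.8],[[0,0,0],[0,0,0],-1],[[0,0,0],[0,0,0],-1]]'; python3 ov.py 10 0
```

```text
t: 12.32
eef_pos: [0.5681, -0.223, 0.0482]
orientation: [0.997, 1.571, 2.568]
ft_force: [-0.5, 0.2, 0.1]
gripper_width: 0.0875
12.325 [ 0.56806313 -0.22298155  0.04816879] [-0.52555695  0.24139757  0.06234445] 0.08749825864432352
```

View pics/ov10.png

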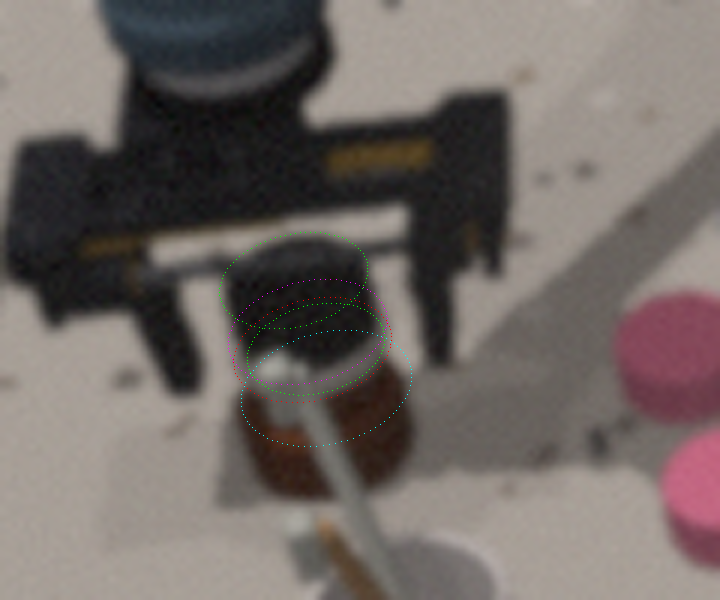

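```bash
python3 -m crank '[[[0,0,0],[-6,0,0],-1],[[0,0,0],[-10,0,0],-1],[[0,0,0],[-8,0,0],-1],[[0,0,0],[0,0,0],-1],[[0,0,0],[0,0,0],-1]]'
python3 -m crank '[[[0,0,0],[0,0,0],-1],[[0,0,0],[0,0,0],-1]]'
```

```text
t: 13.0
eef_pos: [0.5681, -0.2229, 0.0725]
orientation: [-2.117, 1.571, -0.546]
ft_force: [0.1, -0.1, -0.5]
gripper_width: 0.0883
t: 13.25
eef_pos: [0.5679, -0.2228, 0.0721]
orientation: [0.983, 1.57, 2.554]
ft_force: [-0.3, -0.3, 0.9]
gripper_width: 0.0878
```

```bash
python3 -m crank '[[[0,0,0],[0,0,0],-0.5],[[0,0,0],[0,0,0],-0.4],[[0,0,0],[0,0,0],-0.33],[[0,0,0],[0,0,0],-0.28],[[0,0,0],[0,0,0],-0.2]]'
python3 -m crank '[[[0,0,0],[0,0,0],0.2],[[0,0,0],[0,0,0],1],[[0,0,0],[0,0,0],1]]'
python3 -m crank '[[[0,0,0],[0,0,0],1],[[0,0,0],[0,0,0],1]]'
python3 ov.py 11 -.023
```

```text
t: 13.88
eef_pos: [0.5681, -0.2229, 0.0724]
orientation: [0.948, 1.571, 2.519]
ft_force: [-0.5, -0.1, -0.5]
gripper_width: 0.0571
t: 14.25
eef_pos: [0.5681, -0.223, 0.0724]
orientation: [1.553, 1.571, 3.124]
ft_force: [0.0, 0.3, -0.3]
gripper_width: 0.0564
t: 14.5
eef_pos: [0.5681, -0.223, 0.0724]
orientation: [1.668, 1.571, -3.044]
ft_force: [-0.5, -0.4, -0.3]
gripper_width: 0.0565
14.5 [ 0.56807043 -0.22296619  0.07238801] [-0.47985649 -0.43929466 -0.31164495] 0.05647167971531932
```

View pics/p11.png

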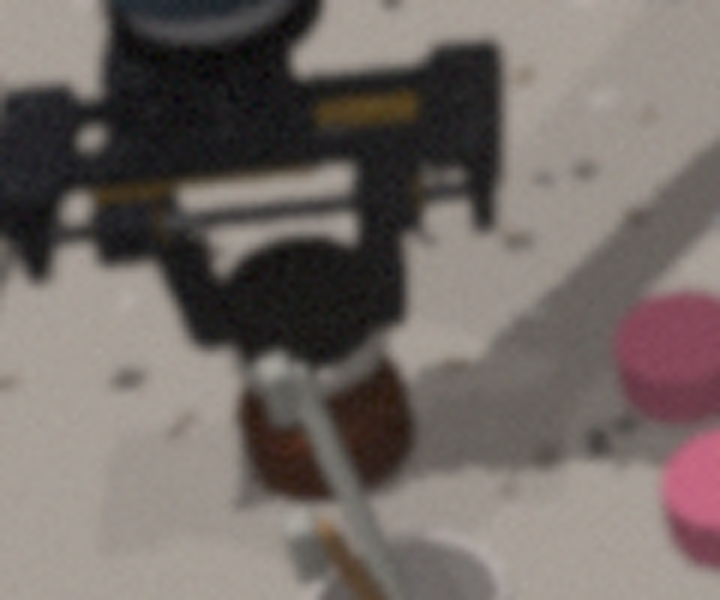

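```bash
python3 -m crank '[[[0,0,0],[-2,0,0],1],[[0,0,0],[-3,0,0],1],[[0,0,0],[-4,0,0],1],[[0,0,0],[-4,0,0],1],[[0,0,0],[-4,0,0],1]]'
python3 ov.py 12 -.023
```

```text
t: 15.18
eef_pos: [0.5682, -0.223, 0.0898]
orientation: [-2.226, 1.571, -0.655]
ft_force: [-0.3, -0.7, -0.8]
gripper_width: 0.0568
15.175 [ 0.5681585  -0.22302431  0.08982415] [-0.25306553 -0.67512098 -0.82511289] 0.05681564330037199
```

View pics/p12.png

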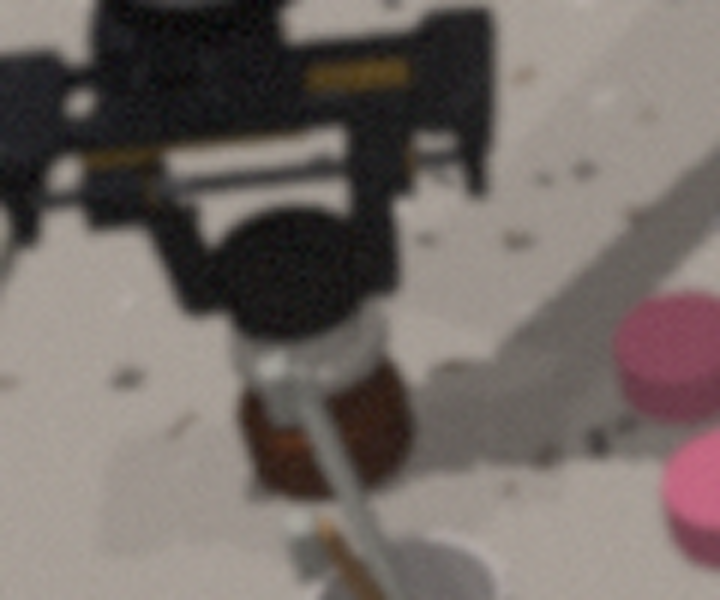

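```bash
python3 -m crank '[[[0,0,0],[-8,0,0],1],[[0,0,0],[-14,0,0],1],[[0,0,0],[-18,0,0],1],[[0,0,0],[-16,0,0],1],[[0,0,0],[-10,0,0],1]]'
python3 -m crank '[[[0,0,0],[-5,0,0],1],[[0,0,0],[-2,0,0],1],[[0,0,0],[0,0,0],1],[[0,0,0],[0,0,0],1]]'
python3 - <<'E'
from m import *
import pickle
from scipy.spatial.transform import Rotation as Ro
st=manip.get_state();R=Ro.from_euler('xyz',st['orientation']).as_matrix();print(R.round(4),st['t'],st['eef_pos'],st['ft_force'],st['gripper_width'])
s=snap("scene");pickle.dump(s,open('sceneF.pkl','wb'));save(s["frame"],'sF');save(s["frame"],'cF',(80,150,190,260),5.4)
s=snap("top");save(s["frame"],'tF')
E
```

```text
t: 15.85
eef_pos: [0.5687, -0.2233, 0.1574]
orientation: [-2.143, 1.569, -0.571]
ft_force: [-0.3, 0.8, -0.0]
gripper_width: 0.0567
t: 16.35
eef_pos: [0.5678, -0.2228, 0.1618]
orientation: [0.984, 1.57, 2.555]
ft_force: [-0.2, -0.2, 0.2]
gripper_width: 0.0565
[[-9.e-04 -1.e+00 -3.e-04]
 [ 6.e-04 -3.e-04  1.e+00]
 [-1.e+00  9.e-04  6.e-04]] 16.35 [ 0.56778601 -0.22276225  0.1617579 ] [-0.22850945 -0.21785223  0.15009755] 0.05646983463134116
```

View pics/cF.png

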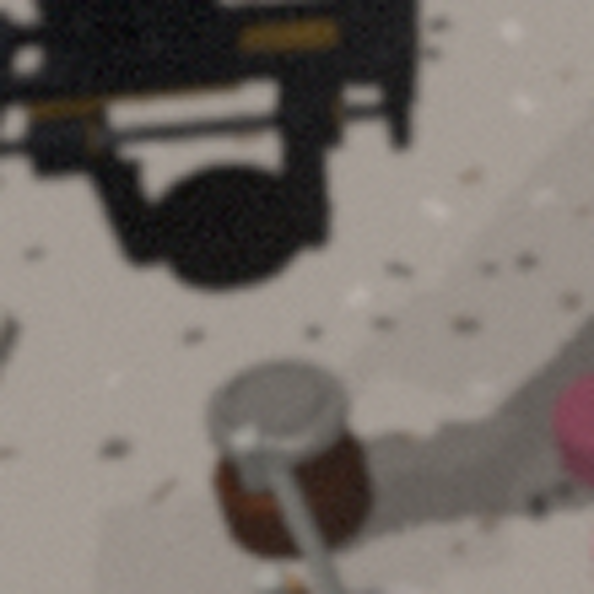

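View pics/sF.png

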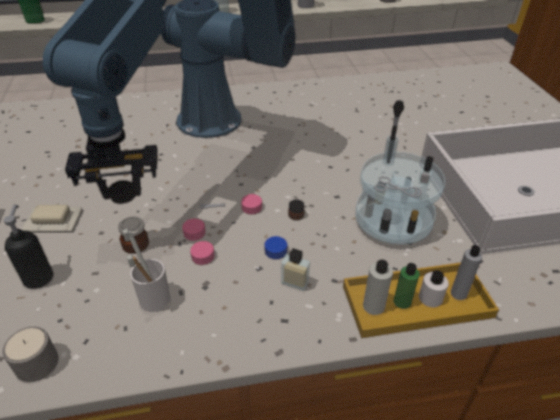

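View pics/tF.png

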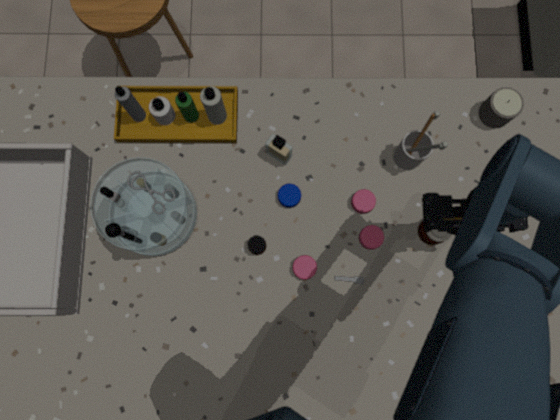

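```bash
cat > lv.py <<'E'
import sys,pickle
from m import *
def run(pk,z0,name,win):
    a=pickle.load(open(pk,'rb'))
    x0,y0,x1,y1=win;k=8
    f=cv2.resize(a["frame"][y0:y1,x0:x1],None,fx=k,fy=k,interpolation=cv2.INTER_CUBIC)
    f=np.clip(f.astype(float)*2,0,255).astype(np.uint8)
    t=np.linspace(0,2*np.pi,120)
    for z,col in((z0,(255,0,0)),(z0+.028,(0,255,0))):
        q=proj(a,np.c_[.5681+.0285*np.cos(t),-.223+.0285*np.sin(t),0*t+z]);q=((q-[x0,y0]+.5)*k).astype(int)
        for u,v in q:
            if 0<=u<f.shape[1] and 0<=v<f.shape[0]: f[v,u]=col
    return f
A=run('scene11.pkl',.068,'',(95,190,160,240)); A[:]=A
B=run('scene12.pkl',.0857,'',(95,190,160,240))
C=run('sceneF.pkl',.1574,'',(85,160,150,210))
save(A,'lA');save(np.vstack([B,C])[:, :],'lC',None,.75)
E
python3 lv.py
```

```text
(no output)
```

View pics/lA.png

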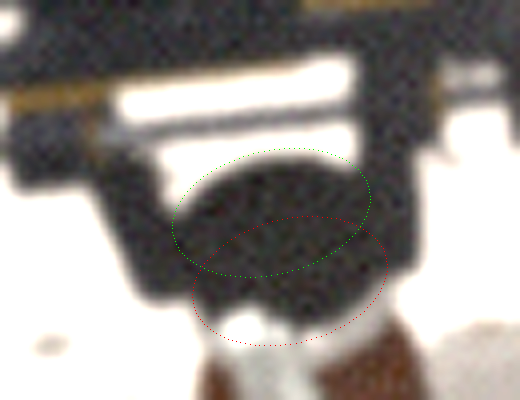

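View pics/lC.png

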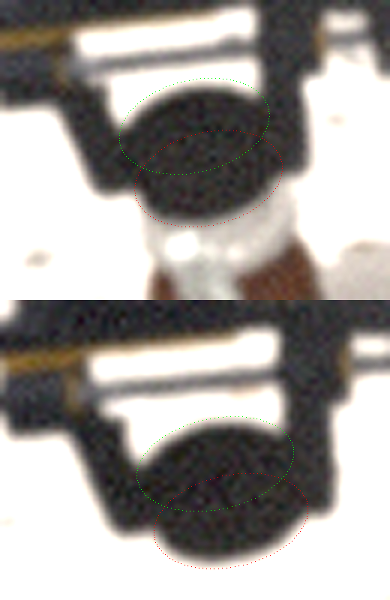

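```bash
python3 - <<'E'
from m import *
import pickle
a0=pickle.load(open('scene0.pkl','rb'))["frame"];s=pickle.load(open('sceneF.pkl','rb'));a=s["frame"]
d=cv2.GaussianBlur(cv2.absdiff(a0,a),(5,5),0).max(2)
for n,(x0,y0,x1,y1) in dict(organiser=(350,90,450,245),cup=(128,262,172,312),perf=(275,245,315,290),small=(285,197,310,222),p1=(190,243,217,265),spat=(195,200,228,210),p3=(240,193,264,215),jarlow=(120,242,150,252)).items(): print(n,d[y0:y1,x0:x1].max(),d[y0:y1,x0:x1].mean().round(1))
t=np.linspace(0,2*np.pi,120);k=8;f=cv2.resize(a[205:260,100:170],None,fx=k,fy=k,interpolation=cv2.INTER_CUBIC)
for r,z in((.031,.068),(.031,.058),(.0225,.0755),(.034,.036)):
    q=((proj(s,np.c_[.5683+r*np.cos(t),-.2218+r*np.sin(t),0*t+z])-[100,205]+.5)*k).astype(int)
    for u,v in q:f[v,u]=(255,0,0)
save(f,'fin')
E
```

```text
organiser 65 15.4
cup 12 8.1
perf 13 8.9
small 12 7.1
p1 32 10.2
spat 51 20.1
p3 58 14.1
jarlow 8 3.9
```

View pics/fin.png

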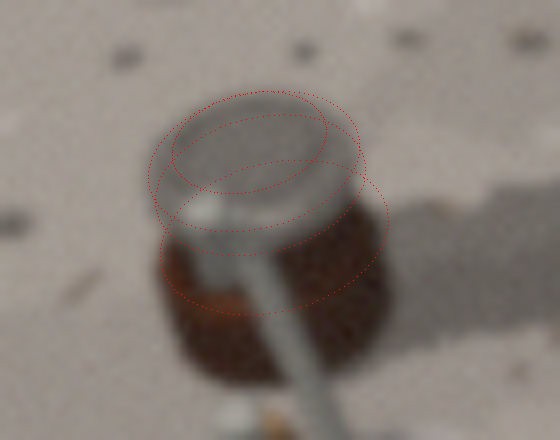

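```bash
python3 -c "
from station import manip
print(manip.close_job()); s=manip.get_state(); print(s['t'],s['gripper_width'],s['eef_pos'])"
```

```text
the job is handed in; nothing more can be done
None
the job is handed in; nothing more can be done
```

The job is done and handed in at about 16.5 s of the 38 s. I lifted both lids together by the white rim and lowered them onto the jar. I then took hold of the outer lid only and lifted it straight off.

**Seating:** The lids met the jar at the tool height that corresponds to home (0.0487 m measured, 0.0488 m expected). The largest contact force I read was about 8 N. In the last picture the inner lid sits flat on the jar, in line with the projected home position.

**Outer lid:** It is held at a 56.5 mm opening, with its lower edge about 10 cm above the jar's rim. Its outline matches a level lid, to within a few degrees.

**Everything else:** The cup, perfume bottle, small jar and the jar's foot look unchanged from the first picture. The spatula, two of the pink lids and the organiser showed larger picture differences. I put these down to the arm and its shadow moving, because those things and the carousel's contents sit at the same pixels as at the start.

**Disagreement:** The two cameras and the arm differed by about 2 mm sideways, which is within the stated calibration. I allowed for it before lowering the lids.

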